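# Pop open the clogged filter bay of a bench dust extractor

## Task

The dust extractor on the fettling bench has two filter hatches on top, and the gauge with the red piston up marks the bay whose filter is clogged. With a fingertip, press that hatch once on its round push pad to release the push-push latch, let it pop, and leave it standing fully open; do not push it back down, leave the other hatch shut and disturb nothing else on the bench.

Things in the scene. Friction and masses are not known exactly. Their poses are not given: they have to be found in the camera images.
- extractor: the bench dust extractor: a grey steel box 300 mm deep (x), 400 mm wide (y), its flat deck 165 mm above the bench, fixed. Origin: centre of its underside, on the bench; x from its louvred front (robot's side) to its back, y to its left, z up. Two hatches lie side by side on the deck, centres 180 mm apart, hinged along their rear (+x) edges, so the front edge pops up
- gauge_red: filter gauge showing CLOGGED: a clear dome 29 mm wide and 35 mm high on a black base 34 mm across, filled by a tall red piston. It stands on the deck straight behind the hatch of its own bay, 155 mm behind that hatch's push pad along the extractor's x. Origin at the centre of its underside, on the deck
- gauge_green: filter gauge showing CLEAR: the same dome with only a low green piston in it, straight behind the other hatch. Origin at the centre of its underside, on the deck
- panel_left: the left hatch (+y side): white panel, 138 mm front to hinge, 130 wide, with a round black push pad, 38 mm across, 3 mm proud, blue in its middle. Origin: centre of the pad's top, 25 mm behind the panel's front edge, 115 mm from the hinge; x back to the hinge, z up out of the panel. Shut, the panel is level, the pad's top 176 mm above the bench, 11 mm above the deck. The latch lies under the pad
- hatch_left (a joint): angle of the left hatch about its rear hinge, rad: 0 latched (within 0.015), -0.06 pushed in to its stop, 0.45 fully open. Pressed 5 to 6 mm down at the pad (about 4 N; stop at 7 mm, where force climbs) the latch lets go; as the finger is drawn up a spring swings the pad up 50 mm after it and holds it there. Pushed down again it would latch shut
- panel_right: the right hatch (-y side): white panel, 138 mm front to hinge, 130 wide, with a round black push pad, 38 mm across, 3 mm proud, blue in its middle. Origin: centre of the pad's top, 25 mm behind the panel's front edge, 115 mm from the hinge; x back to the hinge, z up out of the panel. Shut, the panel is level, the pad's top 176 mm above the bench, 11 mm above the deck. The latch lies under the pad
- hatch_right (a joint): angle of the right hatch about its rear hinge, rad: 0 latched (within 0.015), -0.06 pushed in to its stop, 0.45 fully open. Pressed 5 to 6 mm down at the pad (about 4 N; stop at 7 mm, where force climbs) the latch lets go; as the finger is drawn up a spring swings the pad up 50 mm after it and holds it there. Pushed down again it would latch shut
- cartridge: loose respirator cartridge, a grey disc with a yellow band, 72 mm across, 28 mm high, lying on the deck between the two gauges; its origin is the centre of its underside
- spare_filter: loose spare filter cassette, black frame with cream pleats, 120 x 118 x 34 mm, lying on the bench at the left; its origin is the centre of its underside
- bowl: loose unglazed bowl, 124 mm wide, 60 mm high, on the bench at the left; its origin is the centre of its underside
- small_bowl: loose unglazed bowl, 96 mm wide, 50 mm high, on the bench in front of the extractor; its origin is the centre of its underside
- planter: loose unglazed planter cup, 104 mm wide, 85 mm high, on the bench at the near right; its origin is the centre of its underside
- basin: loose red plastic basin, 178 mm wide, 75 mm high, on the bench at the right; its origin is the centre of its underside
- spray_bottle: loose white spray bottle, 76 mm wide, 208 mm high, on the bench at the far right; its origin is the centre of its underside
- fettling_knife: loose fettling knife, 175 mm long, 15 mm thick, lying on the bench in front of the extractor; its origin is on the bench under where the handle meets the blade, x towards the blade's tip

How it is judged:
On the way, in this order (a step that is already met when the one before it is completed fails the run):
1. a fingertip, on its push pad, presses the hatch of the clogged bay in (((y of gauge_red in the frame of extractor above 0 m and value of joint hatch_left below -0.03 rad and contact force between the fingers and panel_left_c0 above 0.5 N) or (y of gauge_red in the frame of extractor below 0 m and value of joint hatch_right below -0.03 rad and contact force between the fingers and panel_right_c0 above 0.5 N))), for 0.02 s.
2. that hatch has popped and stands open by itself, untouched (((y of gauge_red in the frame of extractor above 0 m and value of joint hatch_left above 0.38 rad and contact force between the fingers and panel_left below 0.05 N) or (y of gauge_red in the frame of extractor below 0 m and value of joint hatch_right above 0.38 rad and contact force between the fingers and panel_right below 0.05 N))), for 0.5 s.
At the end, for the whole second after the job is handed in: the hatch of the bay with the red gauge stands open (0.38 rad or more of its 0.45) and still, by itself, the other hatch is shut (-0.02 to 0.03 rad), and none of the loose things has moved 20 mm from its place (((y of gauge_red in the frame of extractor above 0 m and value of joint hatch_left above 0.38 rad and velocity of joint hatch_left between -0.05 and 0.05 rad/s and value of joint hatch_right between -0.02 and 0.03 rad) or (y of gauge_red in the frame of extractor below 0 m and value of joint hatch_right above 0.38 rad and velocity of joint hatch_right between -0.05 and 0.05 rad/s and value of joint hatch_left between -0.02 and 0.03 rad)) and distance of each of cartridge, spare_filter, bowl, small_bowl, planter, basin, spray_bottle, fettling_knife from where it was at the start of the episode below 0.02 m); the robot touches nothing.
It fails at once if the hatch of the other bay is pressed in or opened ((y of gauge_red in the frame of extractor above 0 m and (value of joint hatch_right below -0.025 rad or value of joint hatch_right above 0.06 rad)) or (y of gauge_red in the frame of extractor below 0 m and (value of joint hatch_left below -0.025 rad or value of joint hatch_left above 0.06 rad))).
It fails at once if a popped hatch is pushed back down (a second press) ((value of joint hatch_left between 0.08 and 0.38 rad and velocity of joint hatch_left below -0.12 rad/s and contact force between any of the fingers, the arm and panel_left above 1 N) or (value of joint hatch_right between 0.08 and 0.38 rad and velocity of joint hatch_right below -0.12 rad/s and contact force between any of the fingers, the arm and panel_right above 1 N)).
It fails at once if a loose thing is lifted, carried or knocked out of place (distance of any of cartridge, spare_filter, bowl, small_bowl, planter, basin, spray_bottle, fettling_knife from where it was at the start of the episode above 0.02 m).
It also fails if it takes over 32 s, if anything falls off the work surface, if the arm or the gripper's body presses on something with over 40 N, if the wrist force passes 120 N, or if a joint passes its speed limit or range.

## Robot

A 6-joint arm with a two-finger parallel gripper is mounted at the origin on the work surface. World frame = base frame: x ahead of the robot, y to its left, z up, the work surface at z = 0. Lengths are in m, angles in rad, forces in N, time in s.
With the tool pointing down it reaches from about 0.3 to 0.875 m from the base axis. Payload 6.4 kg.
Tool frame: the origin (TCP) lies at the very end of the fingers, on their centre line; the grasp point (between the pads) lies 19 mm behind it (bot.grasp_offset is the distance from the TCP to the grasp point, in m); x points along the fingers, y is the direction in which the jaws open and shut, and the axes are right-handed (so a half turn about x gives the same grasp; the last joint's range is limited). The gripper opens to 85 mm and grips with 20 to 120 N. Pads are 22 mm wide; open, the fingers measure 114 mm over their backs; the gripper's body (76 mm by 85 mm) begins 54 mm behind the grasp point. The pads swing forward as they close: fully open they stand 13 mm farther back than shut.
Start: joints at [-1.517, 0.181, 1.607, -0, 1.354, -0.206], TCP at [0.148, -0.556, 0.231] pointing down, gripper open.
Joint ranges: [-2.99, 2.99], [-0.89, 2.07], [0.3, 2.58], [-1.14, 4.28], [0, 2.63], [-3.12, 3.12]. Speed limits (rad/s): [2.57, 2.57, 3.01, 3.14, 3.14, 3.14].

## Interface

Orientations are given as a unit quaternion [x, y, z, w].
In Python, from bench import bot gives the robot as it stands.
- The arm moves only by the tool play_rows, never from a script. Its argument "rows" is a list of rows, each a list of 7 numbers: the shift along the tool's x, y, z in cm, then the turn, a rotation vector about the tool's x, y, z in rad, then the opening, from 0 (shut) to 1 (fully open). A call has 1 to 5 rows; each row shifts and turns the commanded pose from where the row before left it, along the tool's axes as they then stand; what a row does not reach is not made up. A row lasts 1/8 s, in which the tool goes at most 62.5 mm and 10.7 degrees, less where a joint would pass 70% of its speed; a pose out of reach is approached as far as the arm can. A call with a gripper value outside its range is refused whole. The fingers move at their own pace and stop on an object; "squeeze" is the grip in N (left out, the last holds). Time passes only in rows, so rows that do not move let the fingers close. It gives the time, the measured TCP pose, the force and the opening at its end, in the units of the state.
- bot.state(): the state, without advancing time (a new reading comes with each control period).
- bot.camera(name): name is "scene" or "top"; returns (picture, depth): 400x640x3 uint8, red, green, blue; 400x640 float32, m along the optical axis (not along the pixel's ray), 0 where there is no reading.
- bot.camera_info(name): a dict with "mtx" (3x3 intrinsics, pixels), "world_from_camera" (4x4, takes a point from camera to world coordinates). Camera axes: x right, y down, z forward; pixel columns grow to the right and rows downward; lengths in m; the calibration is good to about 2 mm. A picture is of the moment at which its call begins. camera_info takes no time and is no camera call.
- bot.close_job(): hands the job in, once; it reports no verdict.
The state is a dict: "clock": time; "joints": joint angles; "joint_vel": joint speeds; "tau": joint torques, N m; "position": TCP position; "eef_rot": TCP orientation; "force": force on the tool from outside, world axes, zero at the start; "ft_torque": the same for the moment, N m; "opening": opening from 0.0 (shut) to 1.0 (fully open).
Only numpy, scipy, OpenCV 4.12 (cv2) and the standard library are available. Lean on these libraries where they do the work, as an engineer would, in place of code of your own. Each camera call takes 0.05 s, during which the arm holds its last target.

## Working session

There is one attempt and no reset: what is moved stays moved. The work goes in short steps, Python scripts to look and compute and a tool call to move; the robot and the scene stay as the last step left them, time stands still between calls to the robot, and variables do not carry over. Pictures are saved under pics/ and viewed, and the job is handed in when it is done.

Besides the shell and the picture viewer there is one more tool, called as a command line: name --pt "numbers of a row" for each row, then --argument value for the rest. play_rows: Moves the arm, as the interface text tells. Its arguments: {"type":"object","properties":{"rows":{"type":"array"},"squeeze":{"type":"number"}},"required":["rows"]}

```bash
mkdir -p pics; python3 - <<'E'
from bench import bot
import cv2,numpy as np
s=bot.state();print(s)
for n in("scene","top"):
    p,d=bot.camera(n);cv2.imwrite(f"pics/{n}0.png",p[:,:,::-1]);np.savez(f"{n}0.npz",p=p,d=d,**bot.camera_info(n))
    i=bot.camera_info(n);print(i)
E
```

```text
{'clock': 0.0, 'joints': array([-1.51731290e+00,  1.81562947e-01,  1.60803346e+00, -3.99405544e-05,
        1.35378684e+00, -2.06300884e-01]), 'joint_vel': array([ 0.00068141, -0.00043082,  0.00040581, -0.00066693, -0.00035214,
       -0.00066903]), 'tau': array([-7.36017537e-04, -4.44881380e+01, -3.51333690e+01, -2.24545347e-04,
        9.23332205e-03,  1.20759969e-05]), 'position': array([ 0.14767471, -0.55512795,  0.23035953]), 'eef_rot': array([ 0.70118392,  0.09222483, -0.70111477,  0.09096028]), 'force': array([ 0.23695989, -0.03158836,  0.31460778]), 'ft_torque': array([ 0.03141397,  0.03410024, -0.00712478]), 'opening': 0.9971069348107273}
{'mtx': array([[507.74703347,   0.        , 319.14415123],
       [  0.        , 507.74703347, 201.55831689],
       [  0.        ,   0.        ,   1.        ]]), 'world_from_camera': array([[-0.87629341, -0.39570837,  0.27481765,  0.0794076 ],
       [-0.48161154,  0.70451061, -0.52126301,  0.82282252],
       [ 0.01265618, -0.5891347 , -0.80793572,  1.3930881 ],
       [ 0.        ,  0.        ,  0.        ,  1.        ]])}
{'mtx': array([[517.05382481,   0.        , 321.83669136],
       [  0.        , 517.05382481, 191.43756652],
       [  0.        ,   0.        ,   1.        ]]), 'world_from_camera': array([[ 0.01662623, -0.983237  ,  0.1815725 ,  0.2298693 ],
       [-0.99984853, -0.01728423, -0.00204208,  0.02311831],
       [ 0.00514619, -0.18151104, -0.98337544,  1.60523161],
       [ 0.        ,  0.        ,  0.        ,  1.        ]])}
```

View pics/scene0.png

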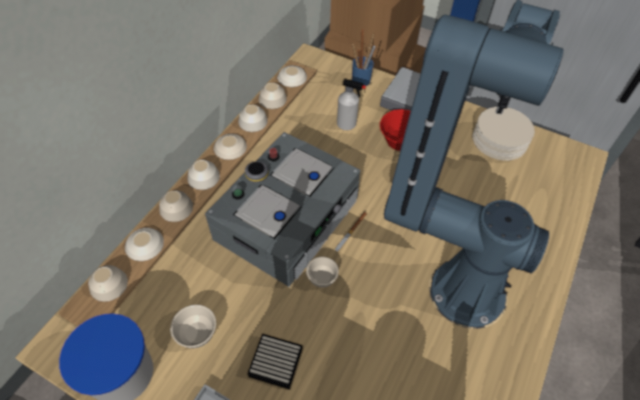

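View pics/top0.png

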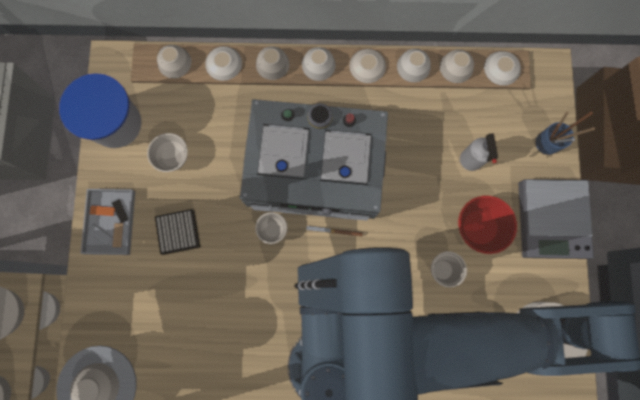

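The red gauge is at top (349,119) and scene (274,154), behind the right-hand (-y) hatch. That hatch's pad is at top (345,172) and scene (314,176). The green gauge is at top (288,115), and the left pad is at top (282,166). Next I'll measure these.

```bash
cat > h.py <<'E'
import cv2,numpy as np
def ray(i,u,v):
    d=np.linalg.inv(i['mtx'])@[u,v,1];T=i['world_from_camera'];return T[:3,3],T[:3,:3]@d
def onz(i,u,v,z):
    o,d=ray(i,u,v);return o+d*(z-o[2])/d[2]
def blobs(p,lo,hi,mn=8,smin=110,vmin=40):
    h=cv2.cvtColor(p,cv2.COLOR_RGB2HSV);m=cv2.inRange(h,(lo,smin,vmin),(hi,255,255))
    n,l,s,c=cv2.connectedComponentsWithStats(m);return [(c[k].round(1),s[k,4]) for k in range(1,n) if s[k,4]>=mn]
E
python3 - <<'E'
from h import *
R={}
for n in("scene","top"):
    f=np.load(n+"0.npz");p=f['p']
    for nm,lo,hi,z in(("blue",105,130,.176),("red",0,8,.19),("green",45,90,.175)):
        for c,a in blobs(p,lo,hi):
            if a<150: 
                w=onz(f,*c,z); o,d=ray(f,*c); dep=f['d'][int(round(c[1])),int(round(c[0]))]
                print(n,nm,c,a,w.round(4),'depth pt',(o+d*dep).round(4))
E
python3 - <<'E'
import cv2
for n,(a,b,c,d) in dict(scene=(120,300,190,390),top=(85,230,225,405)).items():
    p=cv2.imread(f"pics/{n}0.png")[a:b,c:d];cv2.imwrite(f"pics/{n}0z.png",cv2.resize(p,None,fx=4,fy=4,interpolation=2)[:600,:800])
E
```

```text
scene blue [313.6 175.5] 53 [ 0.5562 -0.0411  0.176 ] depth pt [ 0.5546 -0.0383  0.1801]
scene blue [279.4 215.4] 66 [0.5701 0.1378 0.176 ] depth pt [0.5701 0.1379 0.1762]
scene red [362.9  86.9] 14 [ 0.5948 -0.4661  0.19  ] depth pt [ 0.5907 -0.4557  0.1997]
scene red [272.9 153. ] 49 [ 0.7067 -0.0479  0.19  ] depth pt [ 0.7027 -0.0423  0.1977]
scene green [317.9 231. ] 21 [0.4468 0.1296 0.175 ] depth pt [0.4568 0.1109 0.1421]
top blue [281.2 165.1] 67 [0.5677 0.1367 0.176 ] depth pt [0.5667 0.1363 0.1801]
top blue [344.5 171.2] 71 [ 0.5532 -0.0431  0.176 ] depth pt [ 0.5525 -0.0429  0.1789]
top red [350.3 118.4] 9 [ 0.7049 -0.0576  0.19  ] depth pt [ 0.702  -0.0571  0.1988]
top red [493.8 160.4] 21 [ 0.5887 -0.4631  0.19  ] depth pt [ 0.5854 -0.4587  0.203 ]
```

View pics/top0z.png

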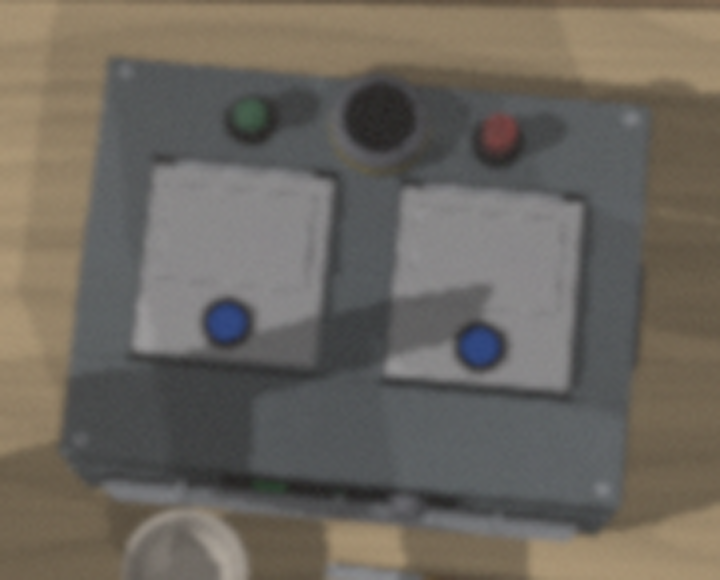

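View pics/scene0z.png

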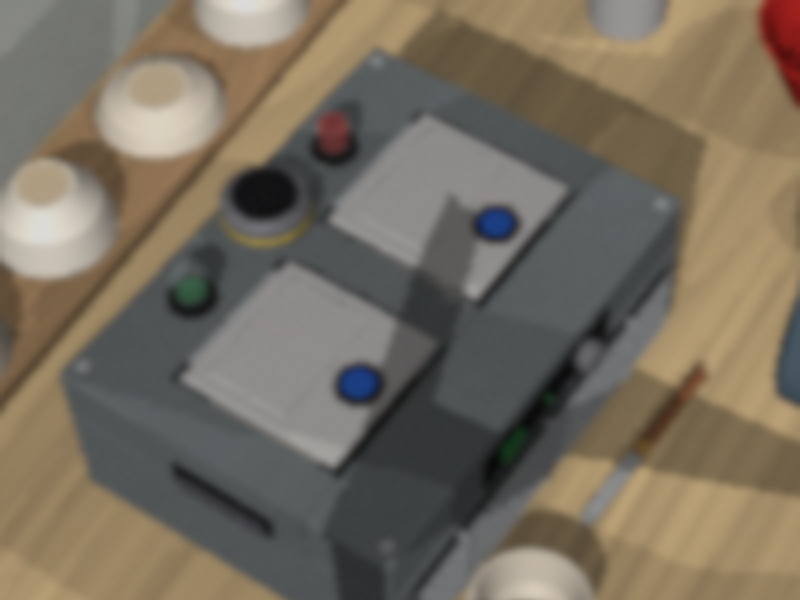

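```bash
cat > togo.py <<'E'
import sys
from bench import bot
import numpy as np
from scipy.spatial.transform import Rotation as R
s=bot.state();r=R.from_quat(s['eef_rot'])
t=np.array(list(map(float,sys.argv[1:4])))
print(s['clock'],s['position'].round(4),s['force'].round(2),s['opening'],s['joints'].round(2));print(r.as_matrix().round(3))
print("shift tool cm",(r.inv().apply(t-s['position'])*100).round(2))
E
python3 togo.py 0.555 -0.042 0.30
```

```text
0.1 [ 0.1477 -0.5552  0.2304] [-0.11 -1.27  0.18] 0.9997749310163084 [-1.52  0.18  1.61 -0.    1.35 -0.21]
[[-0.     0.257 -0.966]
 [ 0.002 -0.966 -0.257]
 [-1.    -0.002 -0.   ]]
shift tool cm [ -6.88 -39.14 -52.55]
```

play_rows --pt "-3.5 0 0 0 0 0 0" --pt "-3.5 0 0 0 0 0 0" --pt "0 -3 -4 0 0 0 0" --pt "0 -3 -4 0 0 0 0" --pt "0 -3 -4 0 0 0 0" --squeeze 20

```text
clock: 0.72
position: [0.2412, -0.4365, 0.3009]
eef_rot: [0.701, 0.092, -0.701, 0.091]
force: [0.7, -1.2, 0.4]
opening: 0.001
```

play_rows --pt "0 -3 -4 0 0 0 0" --pt "0 -3 -4 0 0 0 0" --pt "0 -3 -4 0 0 0 0" --pt "0 -3 -4 0 0 0 0" --pt "0 -3 -4 0 0 0 0"

```text
clock: 1.35
position: [0.396, -0.24, 0.301]
eef_rot: [-0.701, -0.092, 0.701, -0.091]
force: [0.1, -0.0, -0.1]
opening: 0.001
```

```bash
python3 togo.py 0.555 -0.042 0.30
```

```text
1.35 [ 0.396 -0.24   0.301] [ 0.13 -0.03 -0.09] 0.0009708373754004776 [-0.8  -0.13  1.79  0.    1.49  0.51]
[[-0.     0.257 -0.966]
 [ 0.    -0.966 -0.257]
 [-1.    -0.     0.   ]]
shift tool cm [  0.11 -15.05 -20.45]
```

play_rows --pt "0 -3 -4.1 0 0 0 0" --pt "0 -3 -4.1 0 0 0 0" --pt "0 -3 -4.1 0 0 0 0" --pt "0 -3 -4.1 0 0 0 0" --pt "0 -3 -4.0 0 0 0 0"

```text
clock: 1.98
position: [0.5546, -0.0426, 0.3009]
eef_rot: [-0.701, -0.092, 0.701, -0.092]
force: [1.3, -1.3, 0.7]
opening: 0.001
```

play_rows --pt "3.5 0 0 0 0 0 0" --pt "3.5 0 0 0 0 0 0" --pt "2 0 0 0 0 0 0" --pt "0 0 0 0 0 0 0" --pt "0 0 0 0 0 0 0"

```text
clock: 2.6
position: [0.5544, -0.0444, 0.2122]
eef_rot: [0.702, 0.091, -0.701, 0.092]
force: [-0.4, -0.4, 0.0]
opening: -0.001
```

```bash
python3 togo.py 0.555 -0.042 0.176; python3 - <<'E'
from bench import bot
import cv2
for n,(a,b,c,d) in dict(scene=(60,210,220,420),top=(85,230,240,440)).items():
    p,_=bot.camera(n);cv2.imwrite(f"pics/{n}1.png",cv2.resize(p[a:b,c:d,::-1],None,fx=4,fy=4,interpolation=2))
E
```

```text
2.6 [ 0.5544 -0.0444  0.2122] [-0.4  -0.44  0.01] -0.0005923999502957887 [-0.29  0.16  1.68  0.    1.31  1.02]
[[ 0.001  0.257 -0.966]
 [-0.    -0.966 -0.257]
 [-1.     0.001 -0.001]]
shift tool cm [ 3.62 -0.22 -0.11]
```

View pics/scene1.png

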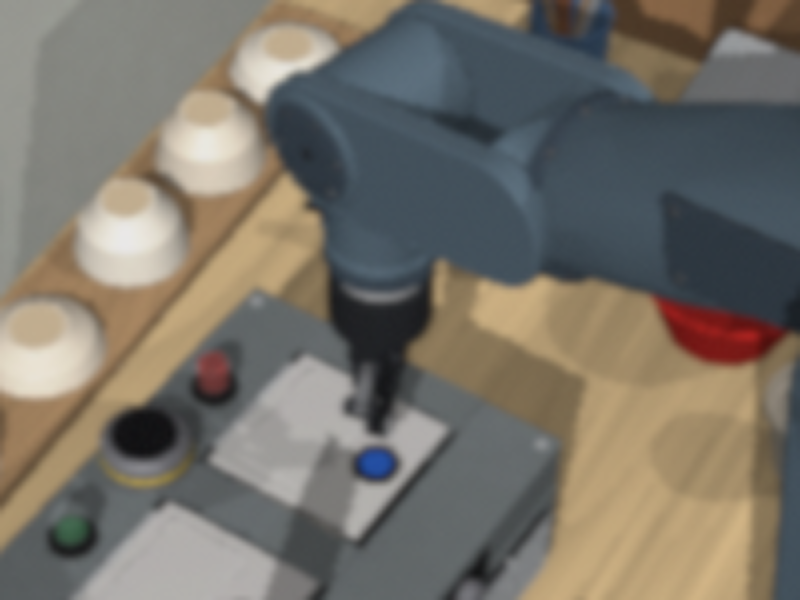

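View pics/top1.png

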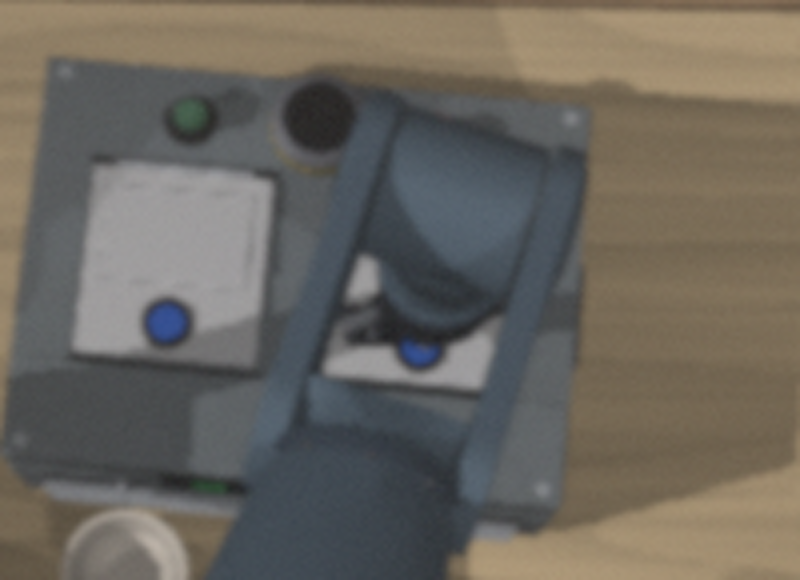

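The fingertip is right above the right-hand pad in both views: the tip is at scene1 (375,428) and the pad at (376,463). I'll go down slowly and watch the force.

play_rows --pt "1.5 -0.2 -0.1 0 0 0 0" --pt "1.2 0 0 0 0 0 0" --pt "0.4 0 0 0 0 0 0" --pt "0 0 0 0 0 0 0"

```text
clock: 3.2
position: [0.5541, -0.0419, 0.1796]
eef_rot: [-0.701, -0.092, 0.702, -0.091]
force: [-0.8, -0.2, -0.0]
opening: -0.005
```

play_rows --pt "0.2 0 0 0 0 0 0" --pt "0.2 0 0 0 0 0 0" --pt "0.1 0 0 0 0 0 0" --pt "0 0 0 0 0 0 0"

```text
clock: 3.7
position: [0.5547, -0.0421, 0.1757]
eef_rot: [0.701, 0.091, -0.701, 0.092]
force: [-0.7, 0.4, 3.0]
opening: 0.0
```

play_rows --pt "0.1 0 0 0 0 0 0" --pt "0.1 0 0 0 0 0 0" --pt "0 0 0 0 0 0 0"

```text
clock: 4.08
position: [0.5545, -0.0421, 0.1733]
eef_rot: [0.701, 0.092, -0.701, 0.092]
force: [-0.6, -1.0, 4.2]
opening: 0.003
```

play_rows --pt "0.1 0 0 0 0 0 0" --pt "0.1 0 0 0 0 0 0" --pt "0 0 0 0 0 0 0"

```text
clock: 4.45
position: [0.5545, -0.0421, 0.1712]
eef_rot: [0.701, 0.092, -0.701, 0.092]
force: [-0.3, -0.3, 3.6]
opening: -0.0
```

play_rows --pt "0.1 0 0 0 0 0 0" --pt "0 0 0 0 0 0 0"

```text
clock: 4.7
position: [0.5544, -0.0421, 0.1702]
eef_rot: [0.701, 0.092, -0.701, 0.092]
force: [-0.5, -0.9, 4.2]
opening: 0.003
```

play_rows --pt "0.1 0 0 0 0 0 0" --pt "0 0 0 0 0 0 0"

```text
clock: 4.95
position: [0.5544, -0.042, 0.1694]
eef_rot: [0.701, 0.092, -0.701, 0.092]
force: [-0.2, -0.5, 4.1]
opening: -0.0
```

play_rows --pt "0.07 0 0 0 0 0 0" --pt "0 0 0 0 0 0 0"

```text
clock: 5.2
position: [0.5545, -0.0421, 0.1691]
eef_rot: [0.701, 0.092, -0.701, 0.092]
force: [-2.0, -0.3, 6.6]
opening: -0.002
```

The force is climbing, so the hatch is at its stop. Now I'll draw the finger straight up.

play_rows --pt "-1 0 0 0 0 0 0" --pt "-2.5 0 0 0 0 0 0" --pt "-3.5 0 0 0 0 0 0" --pt "-4.0 0 0 0 0 0 0" --pt "-4.0 0 0 0 0 0 0"

```text
clock: 5.82
position: [0.5539, -0.0417, 0.3194]
eef_rot: [-0.701, -0.092, 0.702, -0.091]
force: [0.4, -0.1, 0.4]
opening: -0.003
```

play_rows --pt "0 3 4 0 0 0 0" --pt "0 3 4 0 0 0 0" --pt "0 3 4 0 0 0 0" --pt "0 3 4 0 0 0 0" --pt "0 0 0 0 0 0 0"

```text
clock: 6.45
position: [0.4288, -0.201, 0.3184]
eef_rot: [-0.701, -0.09, 0.702, -0.09]
force: [0.3, 0.8, -0.5]
opening: 0.002
```

```bash
python3 - <<'E'
from bench import bot
from h import *
S=bot.state();print(S['clock'],S['position'],S['force'])
for n,(a,b,c,d) in dict(scene=(90,290,190,430),top=(85,265,200,440)).items():
    p,dd=bot.camera(n);cv2.imwrite(f"pics/{n}2.png",cv2.resize(p[a:b,c:d,::-1],None,fx=3,fy=3,interpolation=2))
    cv2.imwrite(f"pics/{n}2full.png",p[:,:,::-1])
    f=bot.camera_info(n)
    for q,ar in blobs(p,105,130):
        if ar<150:
            o,r=ray(f,*q);print(n,q,ar,(o+r*dd[int(q[1]+.5),int(q[0]+.5)]).round(4))
E
```

```text
6.45 [ 0.42883131 -0.20100965  0.31838517] [ 0.30325193  0.82138366 -0.46870023]
scene [309.8 163.3] 36 [ 0.5704 -0.0428  0.2239]
scene [279.4 215.5] 65 [0.5686 0.14   0.1794]
top [345.9 162.1] 56 [ 0.5673 -0.0443  0.2266]
top [281.2 165.1] 69 [0.5664 0.1362 0.1813]
```

View pics/scene2.png

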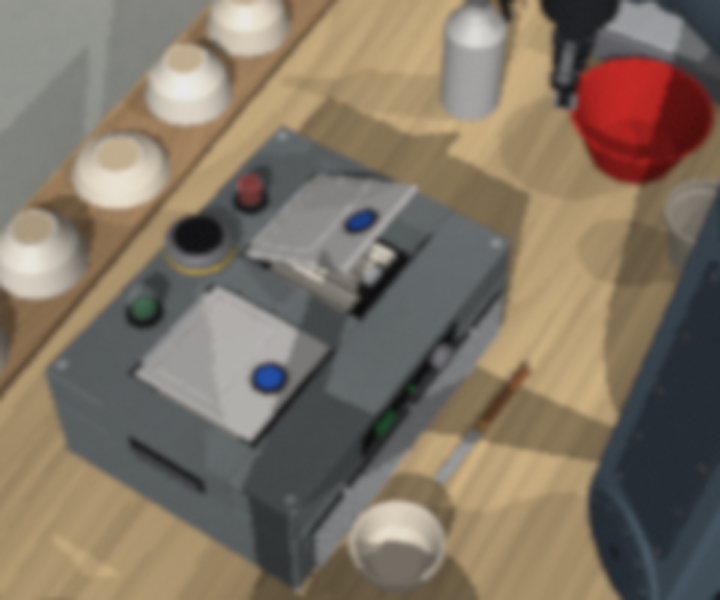

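View pics/top2full.png

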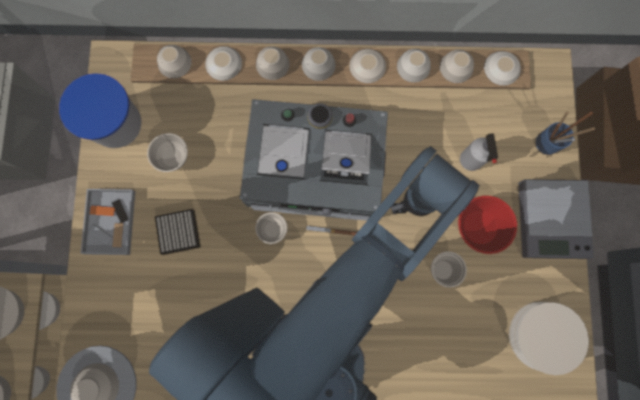

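The right hatch stands open with its pad at scene2 (361,220), about 47 mm higher than before. The left hatch is still shut with its pad at (268,378), and the loose things look to be in place. I'll let it settle and then hand in.

play_rows --pt "0 0 0 0 0 0 0" --pt "0 0 0 0 0 0 0" --pt "0 0 0 0 0 0 0" --pt "0 0 0 0 0 0 0" --pt "0 0 0 0 0 0 0"

```text
clock: 7.18
position: [0.4307, -0.1989, 0.3186]
eef_rot: [0.701, 0.092, -0.701, 0.092]
force: [0.9, -1.2, 0.1]
opening: 0.002
```

```bash
python3 - <<'E'
from bench import bot
from h import *
p,dd=bot.camera("top");print(blobs(p,105,130));print(bot.state()['force']);print(bot.close_job())
E
```

```text
[(array([ 93.3, 106.2]), np.int32(3528)), (array([345.9, 162.1]), np.int32(55)), (array([281.2, 165.1]), np.int32(69))]
[-0.11879882 -0.20887324  0.30774931]
the job is handed in; nothing more can be done
None
```

The red gauge is behind the right-hand (-y) hatch, so I pressed that hatch's pad once with the closed fingertips. I went down to its stop, about 7 mm and 6.6 N, then drew straight up and moved away to the side. I handed the job in at about 7 s.

- **Right hatch:** it stands open. Depth from the two cameras puts its pad 44–48 mm higher than when shut, against the 50 mm expected for fully open. Its position in the top picture was unchanged 0.7 s later.
- **Left hatch:** it stayed shut, with its pad at the same pixels before and after.
- **Loose things:** by eye, nothing had moved in the pictures; I did not measure each one.
- **Robot:** the measured force was back to noise level (about 0.3 N), with the arm clear of everything.

No check failed or disagreed.

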